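# Load the belt pulleys into their nests by size

## Task

Pick out the four toothed-belt pulleys (the wheels with a hub on top) and set each one, hub up, flat inside the black ring of the nest of its own size: smallest pulley in the smallest ring, and so on up to the largest in the largest. Set them down rather than dropping them, and leave the bearing ring and the notched gripper jaw lying where they are.

Things in the scene. Friction and masses are not known exactly. Their poses are not given: they have to be found in the camera images.
- pulley_36: The smallest of four flanged toothed-belt pulleys, loose: a dark steel toothed wheel 36 mm in flange diameter and 20 mm high, standing flat, with a round bright steel hub 24 mm in diameter rising 30 mm above it (50 mm high in all) and a dark bore mark on top. About 90 g, up to 40 % more or less. Grip it by the hub. Origin: centre of its underside; z up along its axis. Starts on the bench in the nearer rows.
- pulley_48: The second smallest of four flanged toothed-belt pulleys, loose: a dark steel toothed wheel 48 mm in flange diameter and 20 mm high, standing flat, with a round bright steel hub 24 mm in diameter rising 30 mm above it (50 mm high in all) and a dark bore mark on top. About 140 g, up to 40 % more or less. Grip it by the hub. Origin: centre of its underside; z up along its axis. Starts on the bench in the nearer rows.
- pulley_60: The second largest of four flanged toothed-belt pulleys, loose: a dark steel toothed wheel 60 mm in flange diameter and 20 mm high, standing flat, with a round bright steel hub 24 mm in diameter rising 30 mm above it (50 mm high in all) and a dark bore mark on top. About 200 g, up to 40 % more or less. Grip it by the hub. Origin: centre of its underside; z up along its axis. Starts on the bench in the nearer rows.
- pulley_72: The largest of four flanged toothed-belt pulleys, loose: a dark steel toothed wheel 72 mm in flange diameter and 20 mm high, standing flat, with a round bright steel hub 24 mm in diameter rising 30 mm above it (50 mm high in all) and a dark bore mark on top. About 280 g, up to 40 % more or less. Grip it by the hub. Origin: centre of its underside; z up along its axis. Starts on the bench in the nearer rows.
- nest_36: The nest with the smallest ring: a fixed aluminium plate 100 x 100 x 10 mm with a black locating ring on top, 6 mm high, centred on the plate, 52 mm inside and 60 mm outside diameter. It takes the 36 mm pulley with 8 mm to spare all round. A seated pulley's underside rests on the plate's top, 10 mm above the bench; the ring's top is 16 mm above the bench. Origin: centre of the plate's underside, on the bench; z up. In the row farther from the robot.
- nest_48: The nest with the second smallest ring: a fixed aluminium plate 100 x 100 x 10 mm with a black locating ring on top, 6 mm high, centred on the plate, 64 mm inside and 72 mm outside diameter. It takes the 48 mm pulley with 8 mm to spare all round. A seated pulley's underside rests on the plate's top, 10 mm above the bench; the ring's top is 16 mm above the bench. Origin: centre of the plate's underside, on the bench; z up. In the row farther from the robot.
- nest_60: The nest with the second largest ring: a fixed aluminium plate 100 x 100 x 10 mm with a black locating ring on top, 6 mm high, centred on the plate, 76 mm inside and 84 mm outside diameter. It takes the 60 mm pulley with 8 mm to spare all round. A seated pulley's underside rests on the plate's top, 10 mm above the bench; the ring's top is 16 mm above the bench. Origin: centre of the plate's underside, on the bench; z up. In the row farther from the robot.
- nest_72: The nest with the largest ring: a fixed aluminium plate 100 x 100 x 10 mm with a black locating ring on top, 6 mm high, centred on the plate, 88 mm inside and 96 mm outside diameter. It takes the 72 mm pulley with 8 mm to spare all round. A seated pulley's underside rests on the plate's top, 10 mm above the bench; the ring's top is 16 mm above the bench. Origin: centre of the plate's underside, on the bench; z up. In the row farther from the robot.
- bearing: Bystander, loose: a plain dark steel ball-bearing ring lying flat, 52 mm outside, 25 mm inside diameter, 15 mm high, no hub. Origin: centre of its underside. Lies among the pulleys.
- jaw: Bystander, loose: a dark steel gripper jaw, a rectangular block 60 x 36 mm (x, y), 22 mm high with a 20 mm wide notch across the middle of its top. Origin: centre of its underside. Lies among the pulleys.

How it is judged (in metres and radians):
At the end, for the whole second after the job is handed in: Each pulley stands upright (0.08 rad), at rest and released, in the nest of its own size: centre within 10 mm of the nest's centre, underside 10 mm (+-3 mm) above the nest's underside. Bearing and jaw lie within 20 mm of where they began (horizontal distance between pulley_36 and nest_36 below 0.01 m and z of pulley_36 in the frame of nest_36 between 0.007 and 0.013 m and angle between each of pulley_36, pulley_48, pulley_60, pulley_72's own z axis and vertical below 0.08 rad and linear speed of each of pulley_36, pulley_48, pulley_60, pulley_72 below 0.02 m/s and contact force between each of pulley_36, pulley_48, pulley_60, pulley_72 and the fingers below 0.1 N and horizontal distance between pulley_48 and nest_48 below 0.01 m and z of pulley_48 in the frame of nest_48 between 0.007 and 0.013 m and horizontal distance between pulley_60 and nest_60 below 0.01 m and z of pulley_60 in the frame of nest_60 between 0.007 and 0.013 m and horizontal distance between pulley_72 and nest_72 below 0.01 m and z of pulley_72 in the frame of nest_72 between 0.007 and 0.013 m and distance of each of bearing, jaw from where it was at the start of the episode below 0.02 m); the robot touches nothing.
It fails at once if a pulley is dropped or thrown (faster than 0.6 m/s out of the fingers) ((linear speed of pulley_36 above 0.6 m/s and contact force between pulley_36 and the fingers below 0.05 N) or (linear speed of pulley_48 above 0.6 m/s and contact force between pulley_48 and the fingers below 0.05 N) or (linear speed of pulley_60 above 0.6 m/s and contact force between pulley_60 and the fingers below 0.05 N) or (linear speed of pulley_72 above 0.6 m/s and contact force between pulley_72 and the fingers below 0.05 N)).
It fails at once if the bearing is moved 20 mm or more (distance of bearing from where it was at the start of the episode above 0.02 m).
It fails at once if the jaw is moved 20 mm or more (distance of jaw from where it was at the start of the episode above 0.02 m).
It also fails if it takes over 102 s, if anything falls off the work surface, if the arm or the gripper's body presses on something with over 40 N, if the wrist force passes 120 N, or if a joint passes its speed limit or range.

## Robot

A 6-joint arm with a two-finger parallel gripper is mounted at the origin on the work surface. World frame = base frame: x ahead of the robot, y to its left, z up, the work surface at z = 0. Lengths are in m, angles in degrees, forces in N, time in s.
With the tool pointing down it reaches from about 0.375 to 0.75 m from the base axis. Payload 9 kg.
Tool frame: the origin (TCP) lies where the fingers leave the gripper's body, on its centre line; the fingertips stand 73 mm ahead of it and the grasp point (between the pads) lies 54 mm ahead of it (robot.tip_reach is the distance from the TCP to the fingertips, in m); z points along the fingers, y is the direction in which the jaws open and shut (so a half turn about z gives the same grasp; the last joint's range is limited). The gripper opens to 85 mm and grips with 20 to 120 N. Pads are 22 mm wide; open, the fingers measure 114 mm over their backs; the gripper's body (76 mm by 85 mm) begins 54 mm behind the grasp point. The pads swing forward as they close: fully open they stand 13 mm farther back than shut.
Start: joints at [59.949, 5.964, 5.575, 89.605, 0, 77.527], TCP at [0.181, 0.572, 0.304] pointing down, gripper open.
Joint ranges: [-171.21, 171.21], [-48.23, 106.86], [-62.78, 66.21], [-105.2, 120.99], [-86.42, 89.51], [-180, 180]. Speed limits (degrees/s): [127.2, 127.2, 147.25, 180, 180, 180].

## Interface

Orientations are given as [roll, pitch, yaw] about the fixed x, y, z axes, in that order (R = Rz(yaw) Ry(pitch) Rx(roll)).
In Python, from plant import robot gives the robot as it stands. Calls block until the motion is done:
- robot.move_pose(position, orientation): joint-space move of the TCP to a pose.
- robot.line_to(position, vel=0.15, rotation=None, guard=None): straight line of the TCP; rotation=None keeps the orientation; vel is the mean speed in m/s. With guard (N) it stops when the force on the tool has changed by that much, and returns True; else False.
- robot.goto_joints(angles): joint-space move.
- robot.set_gripper(opening): finger opening in m; the grip force is fixed at half the most; returns when the fingers have stopped.
- robot.pause(seconds).
- robot.ik(position, orientation): joint angles nearest the present ones, or None.
- robot.observe(): the state.
- robot.grab_frame(name): name is "scene" or "side" or "wrist"; returns the picture (400x640x3 uint8, blue, green, red); there is no depth.
- robot.get_calibration(name): a dict with "vertical_fov" (degrees; the focal length in pixels is half the picture's height over the tangent of half this angle, whatever the lens; pixels are square), "cx", "cy" (the principal point, pixels), "rvec" (rotation vector, rad) and "tvec" (3), from world to camera coordinates, as OpenCV has them. Camera axes: x right, y down, z forward; pixel columns grow to the right and rows downward; lengths in m; the calibration is good to about 2 mm. The wrist camera is an equidistant fisheye: a pixel r from the principal point sees the ray r / f radians off the axis. A picture is of the moment at which its call begins: read the wrist's pose just before it. get_calibration takes no time and is no camera call; for the wrist camera it gives the pose at the moment of the call.
A pose or a line that the arm cannot do raises robot.IKError and nothing moves.
- robot.job_done(): hands the job in, once; it reports no verdict.
The state is a dict: "time": time; "q": joint angles; "qvel": joint speeds; "joint_torque": joint torques, N m; "tool_pos": TCP position; "tcp_rot": TCP orientation; "ft_force": force on the tool from outside, world axes, zero at the start; "torque": the same for the moment, N m; "gripper_width": finger opening in m.
Only numpy, scipy, OpenCV 4.12 (cv2) and the standard library are available. Lean on these libraries where they do the work, as an engineer would, in place of code of your own. Each camera call takes 0.05 s, during which the arm holds its last target. There are 200 camera calls.

## Working session

There is one attempt and no reset: what is moved stays moved. The work goes in short steps, each a Python script; the robot and the scene stay as the last script left them, time stands still between calls to the robot, and variables do not carry over. Pictures are saved under pics/ and viewed, about 12 in all and at most 16, crops included, and the job is handed in when it is done.

```bash
mkdir -p pics; ls; python3 - <<'E'
from plant import robot
import cv2
for n in("scene","side"):
    cv2.imwrite(f"pics/{n}0.png",robot.grab_frame(n)); print(n,robot.get_calibration(n))
print(robot.observe())
E
```

```text
pics
scene {'vertical_fov': 57.3445785535707, 'cx': 318.0466954889537, 'cy': 199.28915285840452, 'rvec': array([ 1.48469075,  1.76898839, -1.00720227]), 'tvec': array([ 0.09076911, -0.21444778,  1.29741818])}
side {'vertical_fov': 56.015100326769655, 'cx': 319.9266513240906, 'cy': 196.0365501691514, 'rvec': array([ 2.14424093, -0.50538887,  0.25461073]), 'tvec': array([-0.4560576 ,  0.17727502,  0.80170138])}
{'time': 0.1, 'q': array([5.99484390e+01, 5.99698425e+00, 5.53143494e+00, 8.96049584e+01,
       1.31203176e-03, 7.75259018e+01]), 'qvel': array([-0.02978173, -0.05226492,  0.28430542, -0.0528854 , -0.05875037,
        0.03015247]), 'joint_torque': array([ 6.14968274e-03, -5.58208609e+01,  5.04718602e+01,  1.30424177e-02,
       -2.75469283e-04,  1.76909930e-05]), 'tool_pos': array([0.18108075, 0.57179752, 0.303181  ]), 'tcp_rot': array([-1.79931440e+02, -1.65106038e-02,  1.62422527e+02]), 'ft_force': array([ 0.3150324 ,  0.2801669 , -1.00724243]), 'torque': array([0.03186611, 0.03327954, 0.0032359 ]), 'gripper_width': 0.08529953816625548}
```

View pics/scene0.png

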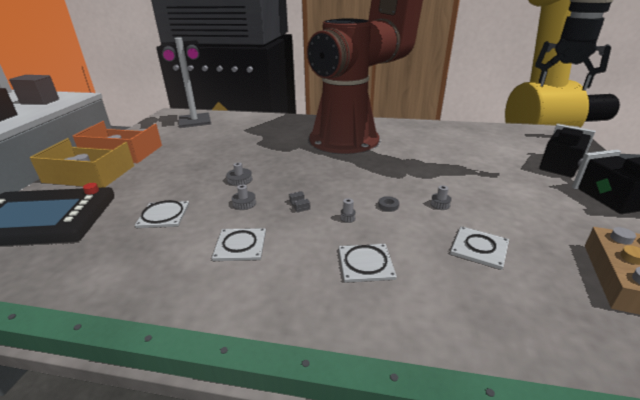

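View pics/side0.png

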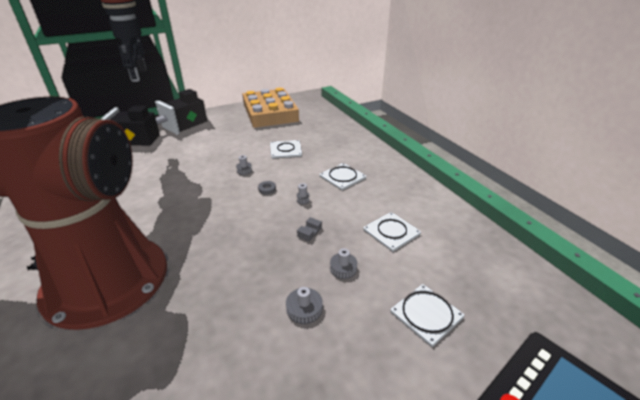

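Scene view: pulleys are at (238,173), (242,197), (348,210) and (441,197); the jaw is at (299,201) and the bearing at (389,203). The nests are at (162,213), (240,243), (366,262) and (480,245). The side view matches this. Next I'll get rough positions by casting rays from both views.

```bash
cat > h.py <<'E'
from plant import robot
import numpy as np, cv2
def ray(c,px,name):
    f=200/np.tan(np.radians(c["vertical_fov"]/2))
    d=np.array([(px[0]-c["cx"])/f,(px[1]-c["cy"])/f])
    if name=="wrist":
        r=np.hypot(*d); v=np.array([*(d/max(r,1e-9)*np.sin(r)),np.cos(r)])
    else: v=np.array([*d,1.])
    R=cv2.Rodrigues(np.array(c["rvec"]))[0]; t=np.array(c["tvec"]).ravel()
    return -R.T@t, R.T@v
def onplane(c,px,name,z):
    o,v=ray(c,px,name); return o+v*(z-o[2])/v[2]
def proj(c,P,name):
    f=200/np.tan(np.radians(c["vertical_fov"]/2))
    R=cv2.Rodrigues(np.array(c["rvec"]))[0]; p=R@np.array(P)+np.array(c["tvec"]).ravel()
    h=np.hypot(p[0],p[1]); k=np.arctan2(h,p[2])/max(h,1e-9) if name=="wrist" else 1/p[2]
    return np.array([c["cx"]+f*k*p[0],c["cy"]+f*k*p[1]])
def tri(rays):
    A=np.zeros((3,3));b=np.zeros(3)
    for o,v in rays:
        v=v/np.linalg.norm(v);M=np.eye(3)-np.outer(v,v);A+=M;b+=M@o
    return np.linalg.solve(A,b)
E
python3 - <<'E'
from h import *
S=robot.get_calibration("scene");D=robot.get_calibration("side")
P={"pA":((238,165),(304,291),.05),"pB":((242,188),(344,252),.05),"pC":((348,202),(303,186),.05),"pD":((441,188),(243,157),.05),
"jaw":((299,201),(310,230),.015),"bear":((389,203),(267,187),.01),
"nA":((163,212),(428,313),.016),"nB":((240,241),(392,230),.016),"nC":((367,260),(343,174),.016),"nD":((481,243),(286,148),.016)}
for k,(a,b,z) in P.items():
    T=tri([ray(S,a,"scene"),ray(D,b,"side")])
    print(k,T.round(3),onplane(S,a,"scene",z)[:2].round(3),onplane(D,b,"side",z)[:2].round(3),"r",np.hypot(*T[:2]).round(3))
print(robot.get_calibration("wrist"))
E
```

```text
pA [ 0.348 -0.255  0.048] [ 0.352 -0.253] [ 0.348 -0.257] r 0.432
pB [ 0.469 -0.197  0.047] [ 0.474 -0.195] [ 0.467 -0.2  ] r 0.508
pC [0.494 0.071 0.047] [0.498 0.072] [0.492 0.066] r 0.499
pD [0.396 0.288 0.049] [0.399 0.287] [0.396 0.289] r 0.49
jaw [ 0.451 -0.059  0.01 ] [ 0.456 -0.056] [ 0.45  -0.066] r 0.455
bear [0.423 0.166 0.009] [0.423 0.167] [0.422 0.162] r 0.454
nA [ 0.55  -0.378  0.009] [ 0.558 -0.369] [ 0.546 -0.384] r 0.667
nB [ 0.63  -0.148  0.01 ] [ 0.636 -0.143] [ 0.625 -0.156] r 0.647
nC [0.648 0.127 0.01 ] [0.653 0.128] [0.644 0.117] r 0.66
nD [0.558 0.357 0.011] [0.561 0.357] [0.554 0.343] r 0.663
{'vertical_fov': 65.70646984690485, 'cx': 321.80024224452256, 'cy': 200.68660138116218, 'rvec': array([-2.31090938, -1.69096496, -0.28123044]), 'tvec': array([-0.60130818, -0.04173789,  0.37931176])}
```

```bash
cat >> h.py <<'E'
def yaw(x,y): 
    a=np.degrees(np.arctan2(y,x))+180
    return (a+180)%360-180
def down(x,y): return [180,0,yaw(x,y)]
E
python3 - <<'E'
from h import *
import json
out=[]
for i,a in enumerate((25,-2,-28)):
    x,y=.5*np.cos(np.radians(a)),.5*np.sin(np.radians(a))
    robot.move_pose([x,y,.30],down(x,y)); robot.pause(.4)
    c=robot.get_calibration("wrist"); im=robot.grab_frame("wrist")
    cv2.imwrite(f"pics/w{i}.png",im)
    out.append({k:np.array(v).ravel().tolist() if not np.isscalar(v) else v for k,v in c.items()})
    o,v=ray(c,(c["cx"],c["cy"]),"wrist"); print(robot.observe()["time"],o.round(3),v.round(3),robot.observe()["tool_pos"].round(3))
json.dump(out,open("w.json","w"))
a=[cv2.imread(f"pics/w{i}.png") for i in range(3)]
cv2.imwrite("pics/w01.png",cv2.resize(np.vstack(a[:2]),None,fx=.75,fy=.75))
E
```

```text
2.2083 [0.379 0.177 0.37 ] [ 0.293  0.138 -0.946] [0.453 0.211 0.3  ]
3.5833 [ 0.417 -0.013  0.37 ] [ 0.323 -0.009 -0.946] [ 0.5   -0.017  0.3  ]
4.9333 [ 0.369 -0.194  0.37 ] [ 0.286 -0.15  -0.947] [ 0.442 -0.234  0.3  ]
```

View pics/w01.png

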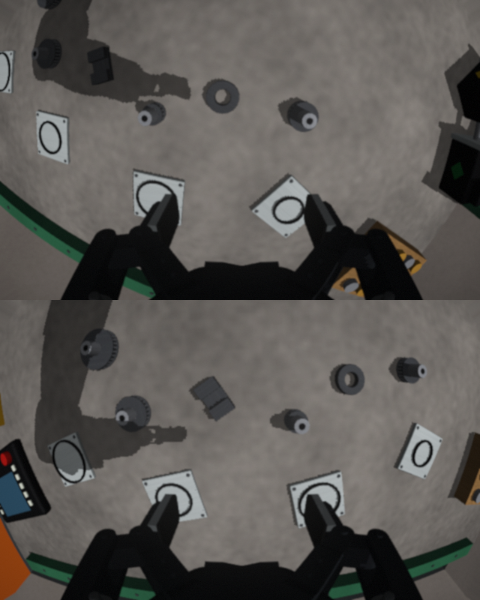

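View pics/w2.png

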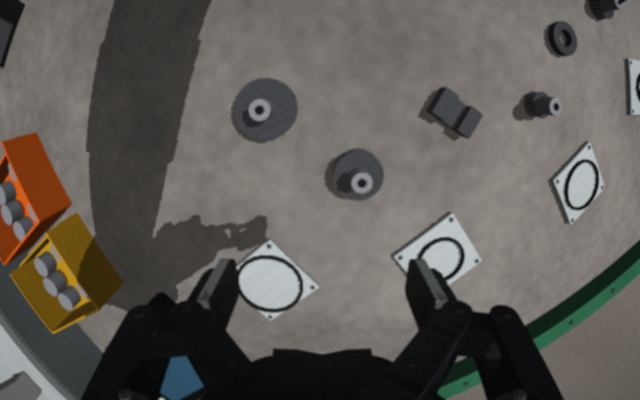

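The wrist views show all parts. Pulleys get bigger going D/C < B < A, and the fingers hide parts of some nests. Now I'll measure nests (inner disc on a plane) and hubs (bright top disc) in every view where they are clear.

```bash
cat > m.py <<'E'
from h import *
import json
F=[(f"w{i}",cv2.imread(f"pics/w{i}.png"),c,"wrist") for i,c in enumerate(json.load(open("w.json")))]
F+=[(n,cv2.imread(f"pics/{n}0.png"),robot.get_calibration(n),n) for n in("scene","side")]
def circ(X):
    for _ in range(4):
        A=np.c_[2*X,np.ones(len(X))];s=np.linalg.lstsq(A,(X**2).sum(1),rcond=None)[0]
        r=np.sqrt(s[2]+s[0]**2+s[1]**2);e=np.abs(np.hypot(*(X-s[:2]).T)-r)
        k=e<=max(.0015,2.5*np.median(e)); X=X[k]
    return s[:2],r,e.mean()
def comp(m,p,rad):
    n,l,st,ce=cv2.connectedComponentsWithStats(m.astype(np.uint8),connectivity=4)
    x,y=np.round(p).astype(int);w=l[max(0,y-rad):y+rad+1,max(0,x-rad):x+rad+1];w=w[w>0]
    return None if not len(w) else (l==np.bincount(w).argmax())
def cast(c,n,m,z):
    k=max(cv2.findContours(m.astype(np.uint8),cv2.RETR_EXTERNAL,cv2.CHAIN_APPROX_NONE)[0],key=len)[:,0]
    return np.array([onplane(c,p,n,z)[:2] for p in k])
def inside(p): return 8<p[0]<632 and 8<p[1]<392
N={"nA":(.55,-.378),"nB":(.63,-.148),"nC":(.648,.127),"nD":(.558,.357)}
P={"pA":(.348,-.255),"pB":(.469,-.197),"pC":(.494,.071),"pD":(.396,.288)}
if __name__=="__main__":
  for k,(x,y) in N.items():
    for nm,im,c,n in F:
        p=proj(c,[x,y,.012],n)
        if not inside(p):continue
        g=im.min(2); m=comp(g>110,p,5)
        if m is None: print(k,nm,"dark",p.round(),g[int(p[1]),int(p[0])]);continue
        s,r,e=circ(cast(c,n,m,.012)); print(k,nm,s.round(4),"r",r.round(4),e.round(4),m.sum())
  for k,(x,y) in P.items():
    for nm,im,c,n in F:
        p=proj(c,[x,y,.05],n)
        if not inside(p):continue
        u,v=np.round(p).astype(int); g=im.min(2); w=g[v-6:v+7,u-6:u+7]
        m=comp(g>(0.5*np.percentile(w,95)+.5*np.percentile(w,5)),p,3)
        s,r,e=circ(cast(c,n,m,.05)); print(k,nm,s.round(4),"r",r.round(4),e.round(4),m.sum(),w.min(),w.max())
E
python3 m.py
```

```text
nA w1 dark [ 89. 215.] 82
nA w2 [ 0.5518 -0.3748] r 0.0422 0.0005 2362
nA scene [ 0.5493 -0.3781] r 0.0394 0.0013 490
nA side [ 0.5515 -0.3765] r 0.043 0.0006 1384
nB w0 [ 0.6323 -0.1449] r 0.0286 0.0006 660
nB w1 dark [229. 266.] 24
nB w2 [ 0.6315 -0.1444] r 0.0285 0.0004 931
nB scene [ 0.63   -0.1473] r 0.0283 0.0006 369
nB side [1.6678 1.2926] r 1.9628 0.2191 157241
nC w0 [0.6455 0.1227] r 0.0329 0.0005 911
nC w1 [0.6455 0.1264] r 0.0342 0.0007 731
nC w2 [0.6479 0.126 ] r 0.0344 0.0009 908
nC scene [0.6447 0.1244] r 0.0347 0.0009 677
nC side [1.6678 1.2926] r 1.9628 0.2191 157241
nD w0 [0.559  0.3575] r 0.0231 0.0007 737
nD w1 [0.5595 0.3588] r 0.0224 0.0011 425
nD scene [0.5568 0.3566] r 0.0218 0.0006 245
nD side [1.6678 1.2926] r 1.9628 0.2191 157241
pA w1 [0.8132 0.0122] r 0.5988 0.0682 193202 4 105
pA w2 [ 0.3475 -0.2551] r 0.0117 0.0003 359 26 144
pA scene [-2.8309  0.8051] r 3.4128 0.3218 128140 77 138
pA side [1.5619 1.1626] r 1.8404 0.1827 147824 57 187
pB w0 [0.5205 0.2779] r 0.4133 0.1289 178377 5 97
pB w1 [ 0.5608 -0.0007] r 0.4025 0.1507 167128 15 127
pB w2 [ 0.4678 -0.1972] r 0.0119 0.0003 341 27 144
pB scene [-2.8307  0.8098] r 3.4144 0.3194 128674 58 137
pB side [1.5778 1.1573] r 1.8385 0.197 152458 80 180
pC w0 [0.486  0.2643] r 0.398 0.1403 170458 18 123
pC w1 [0.5725 0.0013] r 0.4079 0.1523 165939 27 132
pC w2 [ 0.5483 -0.0726] r 0.3282 0.0452 123416 18 139
pC scene [-2.8269  0.7384] r 3.4062 0.3277 127260 49 140
pC side [1.5691 1.1537] r 1.8432 0.1834 149164 104 177
pD w0 [0.4184 0.1822] r 0.3549 0.1313 162015 30 135
pD w1 [0.5725 0.0013] r 0.4079 0.1523 165939 21 131
pD scene [-2.8309  0.8051] r 3.4128 0.3218 128140 48 142
pD side [1.5619 1.1626] r 1.8404 0.1827 147824 96 182
```

```bash
cat > v.py <<'E'
from m import *
def look(k,x,y,back=.06,z=.25):
    d=np.array([x,y])/np.hypot(x,y); q=np.array([x,y])-d*back
    robot.move_pose([*q,z],down(x,y)); robot.pause(.4)
    c=robot.get_calibration("wrist"); return robot.grab_frame("wrist"),c
def hub(im,c,x,y):
    p=proj(c,[x,y,.05],"wrist"); u,v=np.round(p).astype(int); g=im.min(2)
    m=comp(g[v-40:v+41,u-40:u+41]>115,(40,40),8); M=np.zeros(g.shape,bool); M[v-40:v+41,u-40:u+41]=m
    s,r,e=circ(cast(c,"wrist",M,.05)); return s,r,e
E
python3 - <<'E'
from v import *
ims=[]
for k in("pB","pC","pD"):
    im,c=look(k,*P[k]); cv2.imwrite(f"pics/l{k}.png",im)
    x,y=P[k]; u,v=np.round(proj(c,[x,y,.05],"wrist")).astype(int)
    w=np.zeros((160,160,3),np.uint8);a=im[max(0,v-80):v+80,max(0,u-80):u+80];w[:a.shape[0],:a.shape[1]]=a;ims.append(w)
    try: print(k,hub(im,c,x,y))
    except Exception as e: print(k,e)
    for d in (36,48,60,72):
        t=np.linspace(0,6.28,60)
        for q in t:
            z=proj(c,[x+d/2000*np.cos(q),y+d/2000*np.sin(q),.0],"wrist")-[u-80,v-80]
            cv2.circle(w,tuple(np.round(z).astype(int)),0,{36:(0,0,255),48:(0,255,0),60:(255,0,0),72:(0,255,255)}[d],-1)
cv2.imwrite("pics/look1.png",cv2.resize(np.hstack(ims),None,fx=1.6,fy=1.6)); print(robot.observe()["time"])
E
```

```text
pB (array([ 0.46750153, -0.19722999]), np.float64(0.010788732218164104), np.float64(0.00026132529824892916))
pC (array([0.4954241 , 0.05488126]), np.float64(0.022916343174979585), np.float64(0.005067244683918225))
pD (array([0.40108215, 0.29214773]), np.float64(0.012852676661430562), np.float64(0.0033308400288751274))
8.5
```

View pics/look1.png

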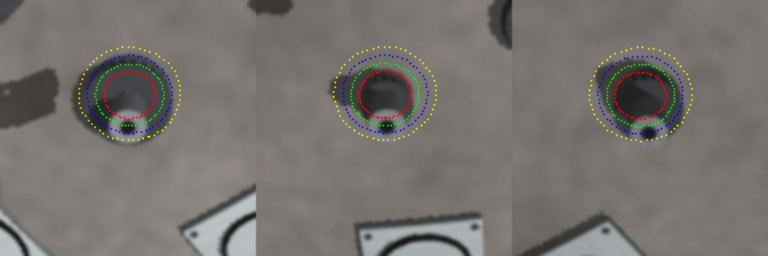

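Flange outlines against the drawn rings: B=60, C=36, D=48, which leaves A=72. I'll locate C and D by their dark bore marks, since the hub tops blend into the bench there.

```bash
cat >> v.py <<'E'
def bore(im,c,x,y):
    u,v=np.round(proj(c,[x,y,.05],"wrist")).astype(int); g=im.min(2).astype(float)
    w=255-g[v-9:v+10,u-9:u+10]
    # bore = dark spot surrounded by bright: black-hat
    bh=cv2.morphologyEx(g.astype(np.uint8),cv2.MORPH_BLACKHAT,cv2.getStructuringElement(2,(13,13)))[v-9:v+10,u-9:u+10].astype(float)
    m=comp(bh>.5*bh.max(),np.unravel_index(bh.argmax(),bh.shape)[::-1],0)
    yy,xx=np.nonzero(m);q=bh[yy,xx]
    px=np.array([u-9+(xx*q).sum()/q.sum(),v-9+(yy*q).sum()/q.sum()])
    return onplane(c,px,"wrist",.05)[:2],px,m.sum()
E
python3 - <<'E'
from v import *
for k in("pD","pC","pB"):
    im,c=look(k,*P[k],back=.05); s,px,n=bore(im,c,*P[k]); print(k,s.round(4),px.round(1),n)
for k in ("pA","pB"): print(k,"w2",bore(F[2][1],F[2][2],*P[k]))
for k in ("pC","pD"): print(k,"w0",bore(F[0][1],F[0][2],*P[k]))
print(robot.observe()["time"])
E
```

```text
pD [0.3955 0.2936] [326.3 241.9] 65
pC [0.4927 0.072 ] [321.1 238.6] 64
pB [ 0.4678 -0.1976] [318.3 239.7] 65
pA w2 (array([ 0.34768532, -0.25570258]), array([258.84043296, 109.69291201]), np.int64(61))
pB w2 (array([ 0.46783177, -0.19758766]), array([361.4832363 , 182.81128287]), np.int64(53))
pC w0 (array([0.49269204, 0.07217478]), array([192.19601329, 157.65755175]), np.int64(47))
pD w0 (array([0.39538382, 0.2937119 ]), array([412.40975387, 161.1189608 ]), np.int64(53))
11.925
```

```bash
cat > pp.py <<'E'
from v import *
def place(p,n,zg=.100):
    p=np.array(p);n=np.array(n);T=lambda:robot.observe()
    robot.move_pose([*p,.17],down(*p)); robot.set_gripper(.055)
    hit=robot.line_to([*p,zg],vel=.12,guard=8); print("down hit",hit,T()["tool_pos"].round(4))
    if hit: return
    robot.set_gripper(0); z0=T()["tool_pos"][2]; print("width",T()["gripper_width"],"z",z0)
    robot.line_to([*p,.17],vel=.12); robot.move_pose([*n,.17],down(*n)); robot.pause(.2)
    print("held width",T()["gripper_width"])
    robot.line_to([*n,z0+.022],vel=.15); robot.pause(.2)
    hit=robot.line_to([*n,z0+.0095],vel=.02,guard=5); print("contact",hit,T()["tool_pos"].round(4),"dz",T()["tool_pos"][2]-z0)
    robot.pause(.2); robot.set_gripper(.055); robot.line_to([*n,.18],vel=.15)
    im,c=look("",*n,back=.05); g=im.min(2)
    u,v=np.round(proj(c,[*n,.06],"wrist")).astype(int)
    bh,px,k=bore6(im,c,*n); print("placed",bh.round(4),"off mm",(1e3*(bh-n)).round(1),"t",T()["time"])
    return im,c,(u,v)
def bore6(im,c,x,y):
    # same spot as bore(), hub top now 10 mm higher
    d=proj(c,[x,y,.06],"wrist"); q=onplane(c,d,"wrist",.05)[:2]; _,px,k=bore(im,c,*q)
    return onplane(c,px,"wrist",.06)[:2],px,k
E
python3 - <<'E'
from pp import *
im,c,(u,v)=place((.4678,-.1976),(.6465,.126))
cv2.imwrite("pics/pl60.png",cv2.resize(im[max(0,v-130):v+100,u-150:u+150],None,fx=1.6,fy=1.6))
E
```

```text
down hit False [ 0.4681 -0.1978  0.1006]
width 0.021831709454856504 z 0.10121973337552412
held width 0.021627362328903058
contact True [0.6462 0.126  0.1113] dz 0.010056365228054948
placed [0.6461 0.1272] off mm [-0.4  1.2] t 19.6
```

View pics/pl60.png

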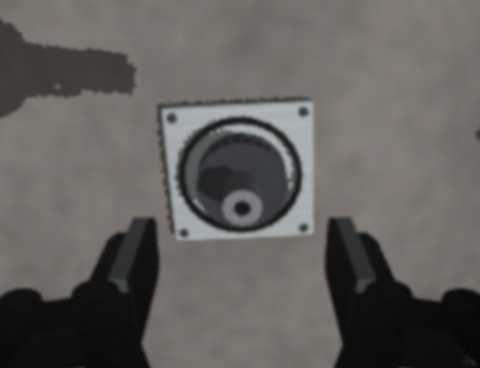

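pulley_60 is seated inside the ring, about 1 mm off the centre I measured. Contact came at the expected 10 mm rise. Now the other three, one script that stops if anything looks wrong.

```bash
python3 - <<'E'
from pp import *
ims=[]
for k,p,n in (("72",(.3477,-.2557),(.5518,-.3755)),("48",(.3955,.2936),(.6320,-.1447)),("36",(.4927,.0721),(.5592,.3580))):
    print(k); r=place(p,n)
    if r is None: break
    im,c,(u,v)=r; ims.append(cv2.resize(im[v-85:v+45,u-65:u+65],None,fx=2,fy=2))
    w=robot.observe()["gripper_width"]
cv2.imwrite("pics/pl3.png",np.hstack(ims))
E
```

```text
72
down hit False [ 0.3479 -0.2559  0.1005]
width 0.022121820449143015 z 0.1011766403530916
held width 0.022290868420432222
contact True [ 0.5516 -0.3753  0.1112] dz 0.010055481372586217
placed [ 0.5519 -0.3732] off mm [0.1 2.3] t 27.8833
48
down hit False [0.3958 0.2937 0.1006]
width 0.021728432381331538 z 0.10110330479550693
held width 0.02202695023884788
contact True [ 0.6317 -0.1446  0.1112] dz 0.010067994476388745
placed [ 0.6396 -0.149 ] off mm [ 7.6 -4.3] t 37.6583
36
down hit False [0.4931 0.072  0.1006]
width 0.021849622553926147 z 0.1009691591529037
held width 0.02196175890192058
contact True [0.559  0.3579 0.111 ] dz 0.010068090012569184
placed [0.5588 0.3576] off mm [-0.4 -0.4] t 45.3667
```

View pics/pl3.png

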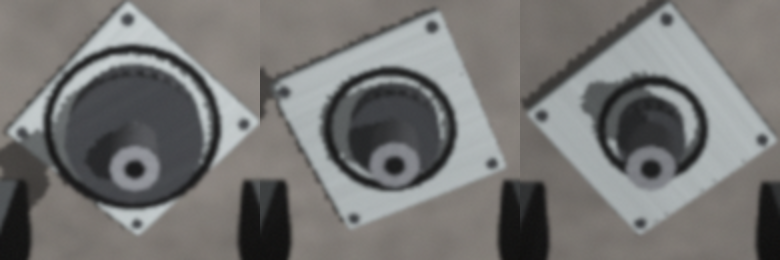

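All three look seated inside their rings. The 48 figure (7.6, −4.3 mm) probably comes from the bore detector merging with the ring, because the picture shows its bore near the expected pixel. I'll check all four again, bore centre against plate outline, and also check the bearing and jaw.

```bash
python3 - <<'E'
from pp import *
for k,n in (("36",(.5592,.3580)),("60",(.6465,.126)),("48",(.6320,-.1447)),("72",(.5518,-.3755))):
    im,c=look("",*n,back=.05); g=im.min(2); u,v=np.round(proj(c,[*n,.06],"wrist")).astype(int)
    q=np.zeros(g.shape,bool);q[v-6:v+7,u-6:u+7]=g[v-6:v+7,u-6:u+7]<70
    m=comp(q,(u,v),4); yy,xx=np.nonzero(m)
    b=onplane(c,(xx.mean(),yy.mean()),"wrist",.06)[:2]
    pm=cv2.morphologyEx((g>105).astype(np.uint8),cv2.MORPH_OPEN,np.ones((3,3),np.uint8))
    cn=[a for a in cv2.findContours(pm,cv2.RETR_EXTERNAL,cv2.CHAIN_APPROX_NONE)[0] if cv2.pointPolygonTest(cv2.convexHull(a),(float(u),float(v-15)),False)>=0]
    a=max(cn,key=cv2.contourArea)[:,0]
    X=np.array([onplane(c,p,"wrist",.01)[:2] for p in a])
    R=cv2.minAreaRect((X*1e3).astype(np.float32)); pc=np.array(R[0])/1e3
    print(k,"bore",b.round(4),m.sum(),"plate",pc.round(4),np.round(R[1],1),"off mm",(1e3*(b-pc)).round(1),np.linalg.norm(1e3*(b-pc)).round(1))
robot.goto_joints([-60,0,0,90,0,0]) if False else None
cv2.imwrite("pics/end.png",robot.grab_frame("scene")); print(robot.observe()["time"])
a=cv2.imread("pics/scene0.png");b=cv2.imread("pics/end.png")
cv2.imwrite("pics/cmp.png",cv2.resize(np.vstack([a[150:290,130:520],b[150:290,130:520]]),None,fx=2,fy=2))
for s in((275,185,48,30),(372,190,36,24)):
    x,y,w,h=s; print("bystander shift px",cv2.phaseCorrelate(a[y:y+h,x:x+w].min(2).astype(float),b[y:y+h,x:x+w].min(2).astype(float)))
E
```

```text
36 bore [0.5588 0.3576] 62 plate [0.5134 0.3487] [390.2 797.4] off mm [45.4  8.9] 46.3
60 bore [0.6461 0.1271] 67 plate [0.6007 0.2038] [425.6 892.9] off mm [ 45.4 -76.7] 89.1
48 bore [ 0.63   -0.1426] 64 plate [0.6437 0.0333] [716.7 449.6] off mm [ -13.7 -175.9] 176.5
72 bore [ 0.5518 -0.3733] 58 plate [ 0.6114 -0.2036] [751.2 497.6] off mm [ -59.5 -169.7] 179.9
50.2667
bystander shift px ((-0.000875608655416471, 0.02727610332646435), 0.9675533824555989)
bystander shift px ((-0.04909449888200612, -0.01489554013254768), 0.9596838393705374)
```

View pics/cmp.png

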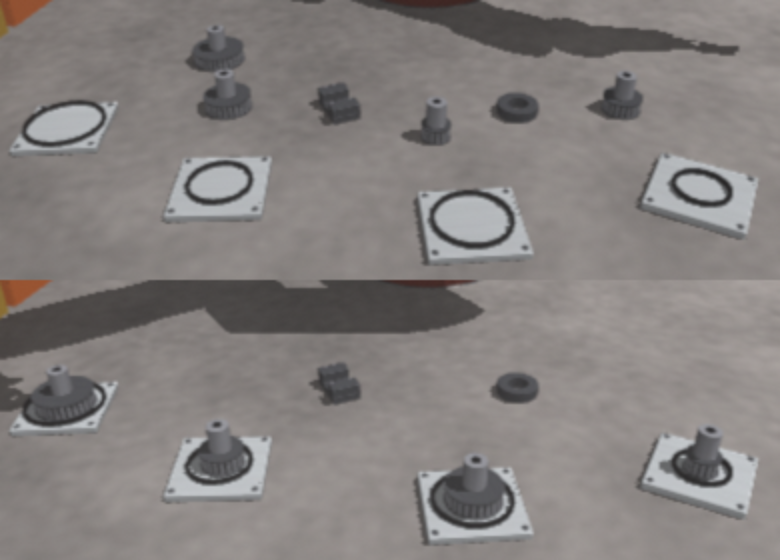

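```bash
python3 -c "
from plant import robot
robot.job_done()"
```

```text
the job is handed in; nothing more can be done
```

I set all four pulleys hub up in the nests of their own size and handed the job in at about 50 s of robot time. No verdict is reported back.

- **Seating:** each pulley was gripped by the hub and lowered with a force guard. Each made contact 10.06–10.07 mm above its pick height, against 10 mm expected. The last pictures show all four upright inside their rings.
- **Centring:** the final bore positions are within about 3 mm of the nest centres I measured (36: 0.6, 48: 2.9, 60: 1.2, 72: 2.2 mm).
- **Bystanders:** the bearing and the jaw shifted less than 0.1 pixel in the scene picture between start and end.

**Checks that failed:**
- **pulley_48:** the first check after placing reported it 8.7 mm off. I put that down to the bore detector catching the black ring. A tighter re-check gave 2.9 mm, and the picture agrees.
- **Plate outlines:** my independent check against the plate outlines did not work because the mask spilled onto the bench. Centring therefore rests on the earlier ring fits, which are good to about 2 mm, and on the pictures. A pulley sitting inside its ring can be at most 8 mm off, which is within the 10 mm limit.

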